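Find the return spring that has gone soft

ROBOT

A 6-joint arm with a two-finger parallel gripper is mounted at the origin on a cart in front of the work surface, level with it; the furniture and walls round the work are solid. World frame = base frame: x ahead of the robot, y to its left, z up, the work surface at z = 0. Lengths are in mm, angles in rad, forces in N, time in s.
With the tool pointing down it reaches from about 250 to 850 mm from the base axis. Payload 12.5 kg.
Tool frame: the origin (TCP) lies midway between the tips of the shut fingers; the grasp point (between the pads) lies 19 mm behind it (arm.tcp_to_grasp is the distance from the TCP to the grasp point, in mm); z points along the fingers, y is the direction in which the jaws open and shut (so a half turn about z gives the same grasp; the last joint's range is limited). The gripper opens to 93 mm and grips with 3 to 60 N. Pads are 15 mm wide; open, the fingers measure 128 mm over their backs; the gripper's body (75 mm by 188 mm) begins 65 mm behind the grasp point.
Start: joints at [-1.409, 0.351, 1.652, -0, 1.139, -0.085], TCP at [134.387, -533.315, 218.633] pointing down, gripper open.
Joint ranges: [-2.75, 2.75], [-0.79, 2.1], [0.01, 2.65], [-1.57, 4.71], [0.07, 3.14], [-2.87, 2.87]. Speed limits (rad/s): [2.22, 2.22, 2.79, 3.14, 3.14, 3.14].

INTERFACE

Orientations are given as a unit quaternion [w, x, y, z].
In Python, from cell import arm, vision gives the robot as it stands. The module is installed in compiled form; this text tells all that it offers.
- The arm moves only by the tool jog_arm, never from a script. Its argument "increments" is a list of rows, each a list of 3 entries, a list of its own where there are three numbers: the opening, from 0 (shut) to 1 (fully open), then the shift along the tool's x, y, z in mm, then the turn about the tool's z in degrees. A call has 1 to 20 rows; each row shifts and turns the pose as measured when the row begins, along the tool's axes as they then stand; what a row does not reach is not made up. A row lasts 1/8 s, in which the tool goes at most 62.5 mm and 10.7 degrees, less where a joint would pass 70% of its speed; a pose out of reach is approached as far as the arm can. A call with a gripper value outside its range is refused whole. The fingers move at their own pace and stop on an object; the grip force is fixed at half the most. Time passes only in rows, so rows that do not move let the fingers close. It gives the time, the measured TCP pose, the force and the opening at its end, in the units of the state.
- arm.observe(): the state, without advancing time (a new reading comes with each control period).
- vision.read_camera(name): name is "scene" or "top"; returns a dict with "color" (420x560x3 uint8, blue, green, red), "fx", "fy", "cx", "cy" (pixels), "rvec" (rotation vector, rad) and "tvec" (3), from world to camera coordinates, as OpenCV has them. Camera axes: x right, y down, z forward; pixel columns grow to the right and rows downward; lengths in mm; the calibration is good to about 2 mm. A picture is of the moment at which its call begins. There is no depth.
- arm.job_done(): hands the job in, once; it reports no verdict.
The state is a dict: "clock": time; "q": joint angles; "qd": joint speeds; "joint_torque": joint torques, N m; "tool_pos": TCP position; "tool_rot": TCP orientation; "force": force on the tool from outside, world axes, zero at the start; "torque": the same for the moment, N m; "width": opening from 0.0 (shut) to 1.0 (fully open).
Only numpy, scipy, OpenCV 4.12 (cv2) and the standard library are available. Lean on these libraries where they do the work, as an engineer would, in place of code of your own. Each camera call takes 0.05 s, during which the arm holds its last target. There are 200 camera calls.

TASK

The two return springs of the lemon press look alike, but one of them has gone soft and the other is still sound. Find out which on the dial tester: stand one of them over the pin of the plate, let go, and push its top straight down and hold it steady at about 15 N (needle at the long tick); a sound spring keeps its top above the pointer on the post, a soft one sinks below it; never push harder than 18 N. Then stand the soft spring on the cork coaster and leave the sound one standing in the metal tray, without disturbing the other things.

Things in the scene. Friction and masses are not known exactly. Their poses are not given: they have to be found in the camera images.
- tester: fixed grey bench spring tester on the worktop, base 150 x 96 mm, its dial towards the robot at its own -x end, the gauge post at its +x end. Origin on the worktop right under the middle of the plate; z up. The post is a rod of 11 mm diameter, 62 mm behind the plate's axis (+x), 96 mm high; a pointer blade reaches from it towards the spring. The dial's casing stands up to 62 mm high, from 50 to 112 mm in front of the axis (-x).
- plate: round steel plate of the tester, 62 mm across, origin at the centre of its top face, 36 mm above the worktop unloaded. In the middle stands a guide pin, 14 mm in diameter, 19 mm high, with a conical tip 5 mm high. The plate rests on the tester's own load spring and sinks by 0.2 mm per newton (about 3 mm under the test load), which turns the dial's needle.
- plate_centre (a point): fixed point at the centre of the unloaded plate's top face (foot of the pin), 36 mm above the worktop; axes as the tester's
- mark (a point): reference mark: the end of the pointer blade's top face, 25 mm behind the plate's axis (tester +x) and 46.5 mm above the unloaded plate (82.5 mm above the worktop). A spring pushed on the plate with 15 N is sound if its top then stands above this height (by about 5 mm) and soft if it stands below it (by about 5 mm).
- spring_a: loose return spring unit, one of two that look alike, 100 g, 74 mm tall in all: an aluminium cup of 36 mm outer diameter and 30 mm height, open at the top, with a hole of 16 mm diameter and 10 mm depth through its bottom that fits over the tester's pin; a steel coil rises from the cup and carries a steel top seat 31 mm across. Grip it by the cup, 22 to 26 mm above its foot. Origin at the centre of its underside, z up along the spring.
- spring_b: the other return spring unit, same in look and size as spring_a; which of the two is soft cannot be seen
- spring_a_top (a point): centre of the top face of spring_a's top seat (a flat boss of 18 mm diameter), 74 mm above its underside when not pressed; it can be pushed straight down by up to 38 mm before the seat meets the cup and its resistance grows evenly with the travel: about 19 mm at 15 N for a sound spring, about 30 mm for a soft one
- spring_b_top (a point): the same point on spring_b
- tray: fixed metal tray, 150 x 250 mm (its x and y), rim 12 mm high, inner floor 3 mm above the worktop; origin at the centre of its underside. Both springs stand in it at the start, about 110 mm apart along its y axis.
- coaster: fixed round cork coaster, 93 mm across, 8 mm thick, lying on the worktop; origin at the centre of its underside
- timer: bystander: white round kitchen timer, 67 mm across, 48 mm high; origin at the centre of its underside
- lemon_1: bystander: a lemon, 82 x 54 x 50 mm; origin at the middle of its underside
- espresso_cup: bystander: small dark cup with a handle, 63 mm across, 50 mm high; origin at the centre of its underside
- peeler: bystander: yellow-handled peeler, 170 mm long, 18 mm high, lying on the worktop at the front; origin at the middle of its underside
- pepper_mill: bystander: dark wooden pepper mill, 58 mm across, 160 mm high, at the back; origin at the centre of its underside
There are look-alikes about, which are no part of the job. Leave any blue, green or pink look-alike of the spring_a alone.

How it is judged:
By the outcome, as a careful person would: the job done as asked, in the order asked, and still so for the second after the job is handed in, with the robot touching nothing.
It also fails if it takes over 72 s, if anything falls off the work surface, if the arm or the gripper's body presses on something with over 40 N, if the wrist force passes 120 N, or if a joint passes its speed limit or range.

## Working session

There is one attempt and no reset: what is moved stays moved. The work goes in short steps, Python scripts to look and compute and a tool call to move; the robot and the scene stay as the last step left them, time stands still between calls to the robot, and variables do not carry over. Pictures are saved under pics/ and viewed, on a budget of 10 in all, crops included, one or two more only if the job needs it, and the job is handed in when it is done.

Besides the shell and the picture viewer there is one more tool, called after "Emit:" as name([rows], argument=value, ...), one row to a line, values as JSON. jog_arm: Moves the arm, as the interface text tells. Its arguments: {"type":"object","properties":{"increments":{"type":"array","items":{"type":"array"}}},"required":["increments"]}

```bash
mkdir -p pics; cat > h.py <<'E'
import numpy as np, cv2
from cell import arm, vision
def cam(n):
    c=vision.read_camera(n); c['R']=cv2.Rodrigues(np.array(c['rvec'],float))[0]; c['t']=np.array(c['tvec'],float).ravel(); return c
def ray(c,u,v,z):
    d=c['R'].T@np.array([(u-c['cx'])/c['fx'],(v-c['cy'])/c['fy'],1.]); o=-c['R'].T@c['t']
    return o+d*(z-o[2])/d[2]
def proj(c,p):
    q=c['R']@np.array(p,float)+c['t']; return c['fx']*q[0]/q[2]+c['cx'],c['fy']*q[1]/q[2]+c['cy']
E
python3 - <<'E'
from h import *
for n in('scene','top'):
    c=cam(n); cv2.imwrite(f'pics/{n}0.png',cv2.resize(c['color'],(784,588),interpolation=cv2.INTER_CUBIC)); print(n,c['fx'],c['cx'],c['cy'],-c['R'].T@c['t'],c['R'].round(3).tolist())
s=arm.observe(); print(s, arm.tcp_to_grasp)
E
```

```text
scene 485.4728914113473 281.4966836644657 205.19326322538143 [-308.29625334  827.58345627  691.73098571] [[-0.671, -0.741, -0.014], [-0.339, 0.324, -0.883], [0.659, -0.588, -0.469]]
top 525.9544762028339 272.85728070455764 206.69039216263275 [ 323.66642004   34.68302086 1499.70018337] [[0.02, -1.0, -0.009], [-0.984, -0.018, -0.178], [0.178, 0.012, -0.984]]
{'clock': 0.1, 'q': array([-1.40858609e+00,  3.51203781e-01,  1.65233958e+00, -3.47243439e-05,
        1.13908257e+00, -8.45778413e-02]), 'qd': array([ 2.92480652e-04, -6.20272248e-05, -1.89937411e-03,  7.11686056e-04,
       -6.58407553e-04, -3.90307638e-04]), 'joint_torque': array([ 2.53111239e-04, -4.98030102e+01, -2.85703433e+01,  7.00407336e-02,
        2.38684838e-02, -5.14598105e-05]), 'tool_pos': array([ 134.33962664, -533.03382468,  218.15132067]), 'tool_rot': array([-5.15634503e-04,  9.92395582e-01,  1.23088345e-01, -3.58023514e-05]), 'force': array([-0.03595368,  0.42508837,  0.24090282]), 'torque': array([-0.00952877, -0.01019825,  0.01681118]), 'width': 0.997168644005883} 18.8
```

View pics/scene0.png

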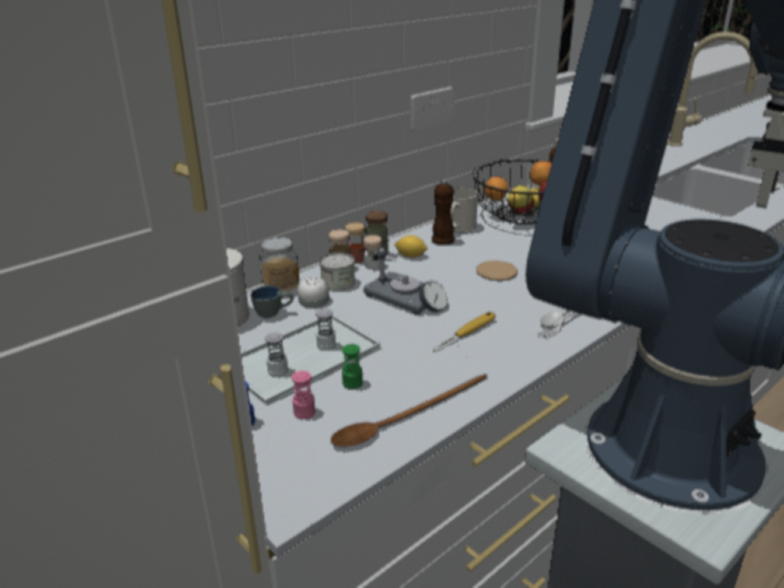

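View pics/top0.png

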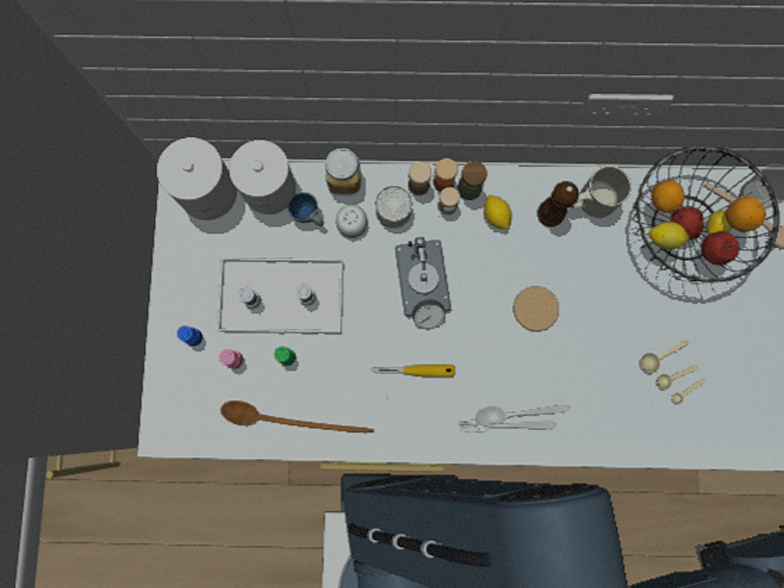

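Scene view: two grey springs stand in the tray at about (276,355) and (325,330), and the tester is near (405,290). Top view (scaled 1.4): springs at about (249,297) and (306,295), plate at (424,278), dial at (429,316), post at (420,243), coaster at (537,308). Next I take an enlarged crop with grids.

```bash
python3 - <<'E'
from h import *
T=cam('top'); S=cam('scene')
def crop(c,u,v,w,h,k):
    I=cv2.resize(c['color'][v:v+h,u:u+w],(w*k,h*k),interpolation=cv2.INTER_CUBIC)
    for x in range(u//10*10+10,u+w,10): cv2.line(I,((x-u)*k,0),((x-u)*k,6 if x%50 else 14),(0,0,255),1)
    for y in range(v//10*10+10,v+h,10): cv2.line(I,(0,(y-v)*k),(6 if y%50 else 14,(y-v)*k),(0,0,255),1)
    return I
k=6
A=crop(T,165,195,65,50,k);B=crop(T,275,162,65,50*1+25,4)
C=crop(S,180,210,65,60,k);D=crop(S,255,170,70,60,k-1)
I=np.zeros((600,800,3),np.uint8)
for im,x,y in((A,0,0),(B,400,0),(C,0,305),(D,400,300)):
    im=im[:600-y,:800-x]; I[y:y+im.shape[0],x:x+im.shape[1]]=im
cv2.imwrite('pics/c1.png',I)
# estimates
hsv=cv2.cvtColor(T['color'],cv2.COLOR_BGR2HSV)
m=cv2.inRange(hsv,(8,60,80),(25,255,255)); m[:, :350]=0; m[:,410:]=0;m[:190]=0;m[250:]=0
M=cv2.moments(m,True); u,v=M['m10']/M['m00'],M['m01']/M['m00']; print('coaster',u,v,M['m00'],ray(T,u,v,8))
for n,(u,v),z in(('sA',(249,297),3),('sB',(306,295),3),('plate',(424,278),36),('dial',(429,316),55),('post',(420,243),90)): print(n,ray(T,u/1.4,v/1.4,z).round(1), ray(T,u/1.4,v/1.4,77).round(1))
for n,(u,v),z in(('s1',(274,341),77),('s2',(323,316),77),('plate',(407,284),36)): print(n,ray(S,u/1.4,v/1.4,z).round(1))
E
```

```text
coaster 382.6481012658228 220.1620253164557 790.0 [ 559.47267776 -262.27264495    8.        ]
sA [572.5 327.2   3. ] [560.2 312.8  77. ]
sB [578.9 209.6   3. ] [566.3 201.   77. ]
plate [612.7 -32.   36. ] [604.6 -30.1  77. ]
dial [532.5 -41.8  55. ] [529.3 -40.6  77. ]
post [672. -21.  90.] [675.2 -21.5  77. ]
s1 [553.  332.5  77. ]
s2 [563.  221.9  77. ]
plate [606.3 -24.7  36. ]
```

View pics/c1.png

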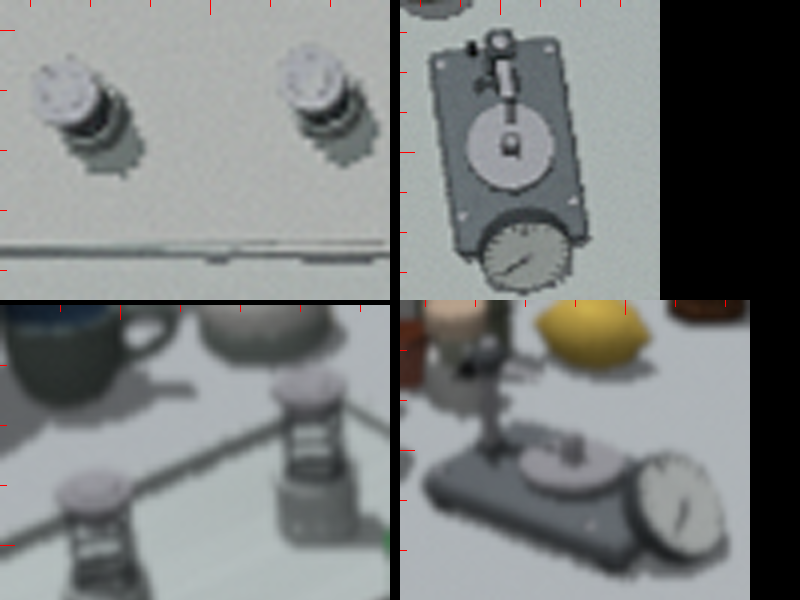

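The crops give spring top discs at top-view (175.8,210) and (217.2,208) and scene-view (195.5,241.5) and (231.5,223.7). The plate is at (302.2,198.1) in the top view and (290,203.6) in the scene view.

```bash
cat >> h.py <<'E'
def tri(T,ut,S,us):
    A=[];b=[]
    for c,(u,v) in((T,ut),(S,us)):
        d=c['R'].T@np.array([(u-c['cx'])/c['fx'],(v-c['cy'])/c['fy'],1.]); d/=np.linalg.norm(d); o=-c['R'].T@c['t']
        P=np.eye(3)-np.outer(d,d); A.append(P); b.append(P@o)
    return np.linalg.lstsq(np.vstack(A),np.hstack(b),rcond=None)[0]
E
python3 - <<'E'
from h import *
T=cam('top'); S=cam('scene')
for n,t,s,z in(('L',(175.5,209.6),(195.1,241.1),77),('R',(216.8,207.6),(231.1,223.3),77),('plate',(301.8,197.7),(289.6,203.2),36)):
    print(n,tri(T,t,S,s).round(1),'top',ray(T,*t,z)[:2].round(1),'scene',ray(S,*s,z)[:2].round(1))
d=ray(T,306,225.5,60);p=ray(T,299,172,96);print('dial',d,'post',p,'yaw',np.degrees(np.arctan2(*(p-d)[1::-1])))
# tester base sides from B crop corners (top face z~25?)
a=ray(T,275+32/4-.4,162+60/4-.4,22);b=ray(T,275+60/4-.4,162+250/4-.4,22);e=ray(T,275+158/4-.4,162+40/4-.4,22);f=ray(T,275+186/4-.4,162+235/4-.4,22)
for x,y in((a,b),(e,f)): print(np.degrees(np.arctan2(*(x-y)[1::-1])))
# tray side
q=arm.observe()['tool_rot'];from scipy.spatial.transform import Rotation as R
print(R.from_quat([q[1],q[2],q[3],q[0]]).as_matrix().round(3))
E
```

```text
L [569.2 322.1  71.6] top [567.2 319.6] scene [563.3 327.4]
R [577.  208.2  72.3] top [574.9 206.2] scene [572.  213.9]
plate [616.4 -29.4  29.4] top [615.2 -29. ] scene [607.  -20.9]
dial [532.31222871 -40.35490692  60.        ] post [674.93121666 -17.9323219   96.        ] yaw 8.934914366280056
9.14415651236084
8.320788729832223
[[ 0.97   0.244 -0.   ]
 [ 0.244 -0.97   0.   ]
 [ 0.    -0.    -1.   ]]
```

Emit:
jog_arm([
  [0.75, [0, 0, 0], 5.2],
  [0.75, [39, -47, 0], 0],
  [0.75, [39, -47, 0], 0],
  [0.75, [39, -47, 0], 0],
  [0.75, [39, -47, 0], 0],
  [0.75, [39, -47, 0], 0],
  [0.75, [39, -47, 0], 0],
  [0.75, [39, -47, 0], 0],
  [0.75, [39, -47, 0], 0],
  [0.75, [39, -47, 0], 0],
  [0.75, [39, -47, 0], 0],
  [0.75, [39, -47, 0], 0],
  [0.75, [39, -47, 0], 0],
  [0.75, [30, -40, 0], 0],
  [0.75, [0, 0, 0], 0],
])

```text
clock: 2.17
tool_pos: [544.4, 157.1, 219.1]
tool_rot: [0.002, 0.997, 0.075, 0.003]
force: [-0.7, -0.3, 0.3]
width: 0.749
```

```bash
cat >> h.py <<'E'
from scipy.spatial.transform import Rotation
def go(p,yaw=None):
    s=arm.observe(); q=s['tool_rot']; R=Rotation.from_quat([q[1],q[2],q[3],q[0]]).as_matrix()
    y=np.degrees(np.arctan2(R[1,0],R[0,0])); d=R.T@(np.array(p,float)-s['tool_pos'])
    print('clock',round(s['clock'],2),'pos',s['tool_pos'].round(1),'yaw',y.round(2),'F',s['force'].round(2),'w',round(s['width'],3),'delta tool',d.round(1),'ztilt',R[:,2].round(4))
E
python3 - <<'E'
from h import *
go([576,207,100])
E
```

```text
clock 2.17 pos [544.4 157.1 219.1] yaw 8.63 F [-0.65 -0.28  0.26] w 0.749 delta tool [ 38.  -45.  119.1] ztilt [ 0.0061 -0.0026 -1.    ]
```

Emit:
jog_arm([
  [0.75, [19, -23, 25], 0.3],
  [0.75, [19, -22, 35], 0],
  [0.75, [0, 0, 39], 0],
  [0.75, [0, 0, 0], 0],
  [0.75, [0, 0, 0], 0],
])

```text
clock: 2.8
tool_pos: [577.0, 205.4, 119.9]
tool_rot: [0.002, 0.997, 0.072, 0.004]
force: [-0.2, 0.0, 0.4]
width: 0.751
```

```bash
cat >> h.py <<'E'
def crop(c,u,v,w,h,k):
    I=cv2.resize(c['color'][v:v+h,u:u+w],(w*k,h*k),interpolation=cv2.INTER_CUBIC)
    for x in range(u//10*10+10,u+w,10): cv2.line(I,((x-u)*k,0),((x-u)*k,6 if x%50 else 14),(0,0,255),1)
    for y in range(v//10*10+10,v+h,10): cv2.line(I,(0,(y-v)*k),(6 if y%50 else 14,(y-v)*k),(0,0,255),1)
    return I
E
python3 - <<'E'
from h import *
go([576,207,30])
T=cam('top'); S=cam('scene')
p=arm.observe()['tool_pos']
I=np.zeros((600,800,3),np.uint8)
A=crop(S,180,140,100,120,5);B=crop(T,190,165,58,80,5)
for a,c,u,v in((A,S,180,140),(B,T,190,165)):
    x,y=proj(c,p); print(x,y); x,y=int((x+.5-u)*5),int((y+.5-v)*5); cv2.circle(a,(x,y),3,(0,255,255),-1)
I[:600,:500]=A;I[:400,505:795]=B
cv2.imwrite('pics/c2.png',I)
E
```

```text
clock 2.8 pos [577.  205.4 119.9] yaw 8.23 F [-0.18  0.01  0.39] w 0.751 delta tool [-1.4 -2.1 89.9] ztilt [ 0.008 -0.003 -1.   ]
231.5601965881877 206.57438753395337
215.2692157396026 204.01463064295876
```

View pics/c2.png

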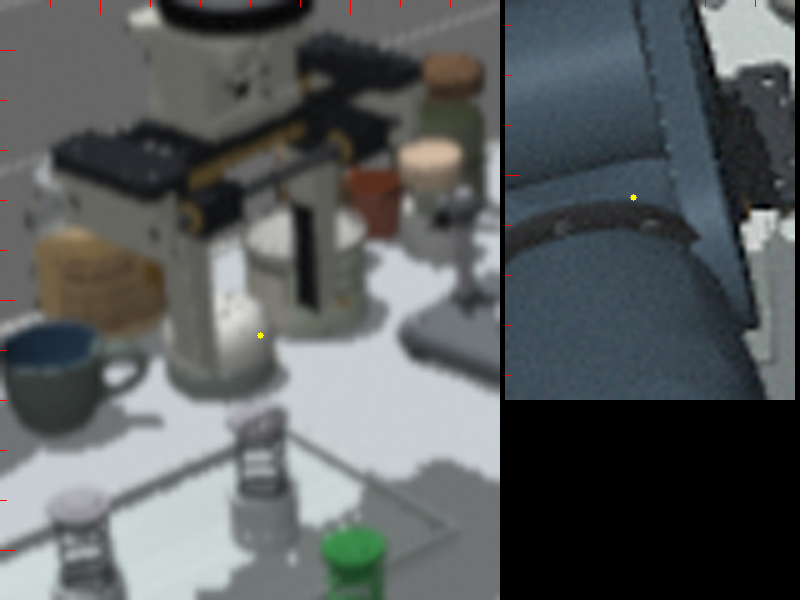

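The picture shows the fingers above the right-hand spring (top near crop (258,420)). The projected TCP lies between the finger tips, so the scene calibration looks fair. I'll go down around the spring and check its centring.

Emit:
jog_arm([
  [0.75, [-1, -2, 20], 0],
  [0.75, [0, 0, 20], 0],
  [0.75, [0, 0, 20], 0],
  [0.75, [0, 0, 10], 0],
  [0.75, [0, 0, 0], 0],
  [0.75, [0, 0, 0], 0],
])

```text
clock: 3.65
tool_pos: [579.3, 206.9, 52.9]
tool_rot: [0.001, 0.997, 0.071, 0.008]
force: [-0.4, -0.5, 0.2]
width: 0.749
```

```bash
python3 - <<'E'
from h import *
go([576,207,8])
S=cam('scene')
p=arm.observe()['tool_pos']
A=crop(S,200,165,80,80,7)
for q in([0,0,0],[7.5,0,0],[-7.5,0,0]):
  x,y=proj(S,p+q); x,y=int((x+.5-200)*7),int((y+.5-165)*7); cv2.circle(A,(x,y),2,(0,255,255),-1)
cv2.imwrite('pics/c3.png',A)
E
```

```text
clock 3.65 pos [579.3 206.9  52.9] yaw 8.17 F [-0.4  -0.55  0.2 ] w 0.749 delta tool [-4.  -0.7 44.9] ztilt [ 1.650e-02 -8.000e-04 -9.999e-01]
```

View pics/c3.png

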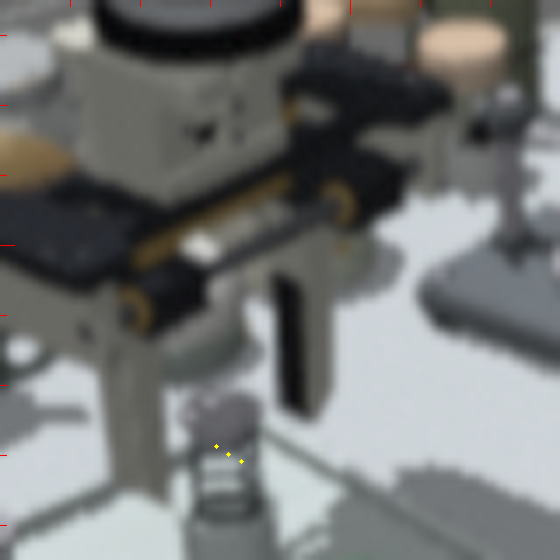

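The finger-tip midpoint (about (222,450)) agrees with the projected TCP (228,454). The spring's seat at about (232,410) sits slightly towards the camera from the TCP, so I shift a few mm, descend and grip.

Emit:
jog_arm([
  [0.75, [-6, -5, 10], 0],
  [0.75, [0, 0, 12], 0],
  [0.75, [0, 0, 12], 0],
  [0.75, [0, 0, 9], 0],
  [0.75, [0, 0, 0], 0],
])

```text
clock: 4.32
tool_pos: [572.8, 211.3, 6.9]
tool_rot: [0.001, 0.997, 0.071, 0.008]
force: [1.1, 0.4, 0.1]
width: 0.745
```

```bash
python3 - <<'E'
from h import *
go([573,211,8])
E
```

```text
clock 4.33 pos [572.8 211.3   6.9] yaw 8.18 F [1.07 0.42 0.12] w 0.745 delta tool [ 0.1  0.4 -1.1] ztilt [ 1.660e-02 -7.000e-04 -9.999e-01]
```

Emit:
jog_arm([
  [0.3, [0, 0, -1], 0],
  [0.3, [0, 0, 0], 0],
  [0.0, [0, 0, 0], 0],
  [0.0, [0, 0, 0], 0],
  [0.0, [0, 0, 0], 0],
  [0.0, [0, 0, 0], 0],
])

```text
clock: 5.08
tool_pos: [573.5, 211.4, 8.9]
tool_rot: [0.001, 0.997, 0.071, 0.009]
force: [-0.7, -0.5, -0.7]
width: 0.37
```

```bash
python3 - <<'E'
from h import *
go([573,211,130])
S=cam('scene')
p=arm.observe()['tool_pos']
cv2.imwrite('pics/g_raw.png',S['color'])
A=crop(S,200,165,80,80,7)
cv2.imwrite('pics/c4.png',A)
E
```

```text
clock 5.08 pos [573.5 211.4   8.9] yaw 8.18 F [-0.66 -0.51 -0.66] w 0.37 delta tool [   1.7    0.7 -121.1] ztilt [ 1.810e-02 -4.000e-04 -9.998e-01]
```

View pics/c4.png

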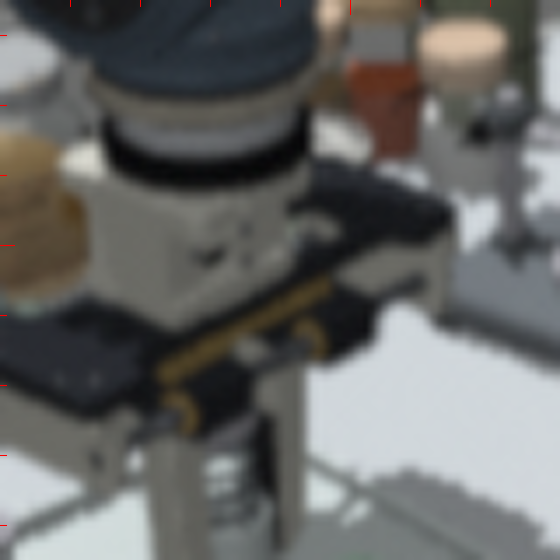

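The spring is held between the fingers. I lift it and carry it over towards the plate.

Emit:
jog_arm([
  [0, [0, 0, -15], 0],
  [0, [0, 0, -30], 0],
  [0, [0, 0, -30], 0],
  [0, [1, 0, -12], 0],
  [0, [1, 40, 0], -0.3],
  [0, [1, 50, 0], -0.3],
  [0, [1, 50, 0], 0],
  [0, [1, 50, 0], 0],
  [0, [1, 30, 0], 0],
  [0, [0, 10, 0], 0],
  [0, [0, 0, 0], 0],
  [0, [0, 0, 0], 0],
])

```text
clock: 6.62
tool_pos: [612.8, -19.4, 102.1]
tool_rot: [0.0, 0.997, 0.078, 0.009]
force: [1.0, 0.8, -0.7]
width: 0.364
```

```bash
python3 - <<'E'
from h import *
go([613,-27,70])
E
```

```text
clock 6.62 pos [612.8 -19.4 102.1] yaw 8.95 F [ 1.03  0.81 -0.69] w 0.364 delta tool [-1.6  7.4 32.1] ztilt [ 1.830e-02  6.000e-04 -9.998e-01]
```

Emit:
jog_arm([
  [0, [-1, 7, 10], 0],
  [0, [-1, 0, 10], 0],
  [0, [0, 0, 9], 0],
  [0, [0, 0, 0], 0],
  [0, [0, 0, 0], 0],
])

```text
clock: 7.25
tool_pos: [611.8, -24.8, 70.3]
tool_rot: [0.0, 0.997, 0.079, 0.008]
force: [0.2, 0.1, -1.4]
width: 0.367
```

```bash
python3 - <<'E'
from h import *
go([613,-27,70])
S=cam('scene'); p=arm.observe()['tool_pos']
cv2.imwrite('pics/s5raw.png',S['color'])
A=crop(S,250,150,80,75,8)
for q,col in((p,(0,255,255)),(p+[0,0,-6],(0,255,0)),(p+[0,0,-12],(255,0,255))):
  x,y=proj(S,q); print(x,y); cv2.circle(A,(int((x+.5-250)*8),int((y+.5-150)*8)),2,col,-1)
cv2.imwrite('pics/c5.png',A)
E
```

```text
clock 7.25 pos [611.8 -24.8  70.3] yaw 9.1 F [ 0.24  0.11 -1.44] w 0.367 delta tool [0.8 2.4 0.3] ztilt [ 0.0168  0.0011 -0.9999]
289.3798434528989 191.67910638718237
289.39280911464243 193.54161804397248
289.4057228738162 195.39667391924354
```

View pics/c5.png

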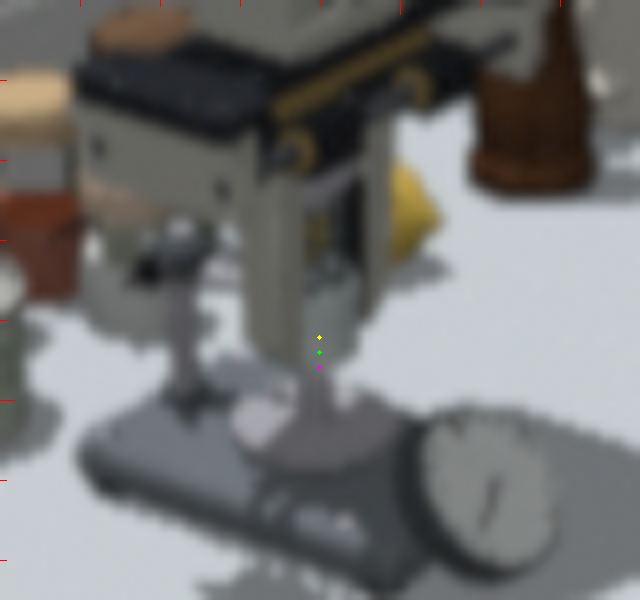

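Pin is centred at crop x≈316, and the tool axis is at x≈318. The cup's right edge at 358 puts its centre at about 308, so the spring sits about 4 mm ahead of the TCP in tool x, which agrees with the top camera. The cup needs about 4 mm along tool y, then down.

Emit:
jog_arm([
  [0, [0, 4, 0], 0],
  [0, [0, 0, 3], 0],
  [0, [0, 0, 3], 0],
  [0, [0, 0, 3], 0],
  [0, [0, 0, 2], 0],
  [0, [0, 0, 0], 0],
])

```text
clock: 8.05
tool_pos: [613.0, -29.1, 59.0]
tool_rot: [0.0, 0.997, 0.079, 0.009]
force: [0.2, 0.0, -1.2]
width: 0.37
```

```bash
python3 - <<'E'
from h import *
go([612.2,-28.7,42])
E
```

```text
clock 8.05 pos [613.  -29.1  59. ] yaw 9.09 F [ 0.22  0.04 -1.16] w 0.37 delta tool [-1.  -0.6 17. ] ztilt [ 1.770e-02  9.000e-04 -9.998e-01]
```

Emit:
jog_arm([
  [0, [-0.8, -0.5, 2], 0],
  [0, [0, 0, 2], 0],
  [0, [0, 0, 0], 0],
])

```text
clock: 8.43
tool_pos: [612.3, -28.7, 54.9]
tool_rot: [0.0, 0.997, 0.079, 0.009]
force: [0.5, 0.1, -1.7]
width: 0.374
```

Emit:
jog_arm([
  [0, [0, 0, 2], 0],
  [0, [0, 0, 0], 0],
])

```text
clock: 8.68
tool_pos: [612.4, -28.7, 52.8]
tool_rot: [0.0, 0.997, 0.079, 0.009]
force: [0.3, -0.0, -1.5]
width: 0.365
```

Foot is about 8 mm below the pin tip with no side force, so the pin has entered. Continue down.

Emit:
jog_arm([
  [0, [0, 0, 3], 0],
  [0, [0, 0, 3], 0],
  [0, [0, 0, 3], 0],
  [0, [0, 0, 1], 0],
  [0, [0, 0, 0], 0],
])

```text
clock: 9.3
tool_pos: [612.5, -28.7, 41.9]
tool_rot: [0.0, 0.997, 0.079, 0.009]
force: [-0.6, 0.4, -1.5]
width: 0.369
```

Emit:
jog_arm([
  [0, [0, 0, 1], 0],
  [0, [0, 0, 0], 0],
])

```text
clock: 9.55
tool_pos: [612.6, -28.7, 41.2]
tool_rot: [0.0, 0.997, 0.079, 0.009]
force: [-0.8, 0.1, -0.0]
width: 0.366
```

Emit:
jog_arm([
  [0.75, [0, 0, 0], 0],
  [0.75, [0, 0, 0], 0],
  [0.75, [0, 0, 0], 0],
  [0.75, [0, 0, -10], 0],
  [0.75, [0, 0, -20], 0],
  [0.75, [0, 0, -30], 0],
  [0.75, [2, 0, -24], 0],
  [0, [3, 0, 0], 0],
  [0, [0, 0, 0], 0],
  [0, [0, 0, 0], 0],
  [0, [0, 0, 0], 0],
  [0, [0, 0, 0], 0],
])

```text
clock: 11.05
tool_pos: [615.8, -27.9, 130.9]
tool_rot: [0.0, 0.997, 0.079, 0.009]
force: [0.5, 0.1, -0.7]
width: 0.262
```

```bash
python3 - <<'E'
from h import *
go([616.6,-28.1,110])
S=cam('scene'); p=arm.observe()['tool_pos']
A=crop(S,250,120,80,75,8)
x,y=proj(S,[616.6,-28.1,110]); print(x,y); cv2.circle(A,(int((x+.5-250)*8),int((y+.5-120)*8)),2,(0,255,255),-1)
cv2.imwrite('pics/c6.png',A)
E
```

```text
clock 11.05 pos [615.8 -27.9 130.9] yaw 9.1 F [ 0.46  0.05 -0.74] w 0.262 delta tool [ 0.3  0.2 20.9] ztilt [ 1.890e-02  8.000e-04 -9.998e-01]
288.98929635246185 178.30146234430345
```

View pics/c6.png

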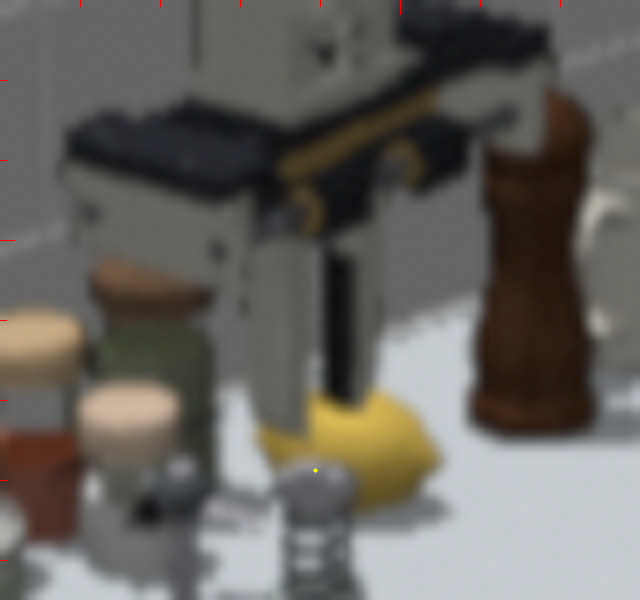

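The spring stands on the pin; its seat at about (316,477) matches the predicted (315,470). Finish closing and approach.

Emit:
jog_arm([
  [0, [0.5, 0, 6], 0],
  [0, [0, 0, 6], 0],
  [0, [0, 0, 3], 0],
  [0, [0, 0, 0], 0],
  [0, [0, 0, 0], 0],
  [0, [0, 0, 0], 0],
])

```text
clock: 11.85
tool_pos: [616.5, -27.8, 114.4]
tool_rot: [0.0, 0.997, 0.079, 0.009]
force: [0.9, -0.0, -0.0]
width: 0.001
```

Emit:
jog_arm([
  [0, [0, 0, 2], 0],
  [0, [0, 0, 2], 0],
  [0, [0, 0, 2], 0],
  [0, [0, 0, 2], 0],
  [0, [0, 0, 0], 0],
])

```text
clock: 12.48
tool_pos: [616.8, -27.8, 106.2]
tool_rot: [0.0, 0.997, 0.079, 0.009]
force: [0.0, -0.5, 2.3]
width: 0.006
```

```bash
python3 - <<'E'
from h import *
go([616.6,-28.1,90])
E
```

```text
clock 12.47 pos [616.8 -27.8 106.2] yaw 9.1 F [ 0.   -0.52  2.27] w 0.006 delta tool [-0.5  0.2 16.2] ztilt [ 1.870e-02  8.000e-04 -9.998e-01]
```

Emit:
jog_arm([
  [0, [-0.3, 0, 2], 0],
  [0, [0, 0, 2], 0],
  [0, [0, 0, 2], 0],
  [0, [0, 0, 2], 0],
  [0, [0, 0, 0], 0],
])

```text
clock: 13.1
tool_pos: [617.0, -27.9, 98.5]
tool_rot: [0.0, 0.997, 0.079, 0.01]
force: [-1.7, 0.5, 4.8]
width: 0.006
```

Emit:
jog_arm([
  [0, [-0.3, 0, 2], 0],
  [0, [0, 0, 2], 0],
  [0, [0, 0, 2], 0],
  [0, [0, 0, 2], 0],
  [0, [0, 0, 0], 0],
])

```text
clock: 13.72
tool_pos: [617.5, -27.9, 92.0]
tool_rot: [0.001, 0.997, 0.079, 0.011]
force: [-2.6, 0.1, 8.9]
width: 0.007
```

Emit:
jog_arm([
  [0, [-0.2, 0, 2], 0],
  [0, [0, 0, 2], 0],
  [0, [0, 0, 2], 0],
  [0, [0, 0, 0], 0],
])

```text
clock: 14.22
tool_pos: [617.8, -28.0, 88.2]
tool_rot: [0.001, 0.997, 0.079, 0.011]
force: [-2.9, 0.2, 10.3]
width: 0.004
```

Emit:
jog_arm([
  [0, [-0.6, 0, 2], 0],
  [0, [-0.4, 0, 2], 0],
  [0, [0, 0, 2], 0],
  [0, [0, 0, 2], 0],
  [0, [0, 0, 0], 0],
])

```text
clock: 14.85
tool_pos: [617.9, -28.0, 84.0]
tool_rot: [0.001, 0.997, 0.079, 0.013]
force: [-4.4, 0.9, 11.1]
width: 0.003
```

Emit:
jog_arm([
  [0, [-0.3, 0, 2], 0],
  [0, [0, 0, 1], 0],
  [0, [0, 0, 0], 0],
])

```text
clock: 15.22
tool_pos: [618.0, -28.0, 83.5]
tool_rot: [0.001, 0.997, 0.08, 0.013]
force: [-4.9, 0.8, 12.5]
width: 0.004
```

Emit:
jog_arm([
  [0, [-1.0, 0, 2.5], 0],
  [0, [-0.8, 0, 2.5], 0],
  [0, [-0.8, 0, 2], 0],
  [0, [-0.6, 0, 2], 0],
])

```text
clock: 15.72
tool_pos: [617.3, -28.2, 78.9]
tool_rot: [0.001, 0.997, 0.079, 0.016]
force: [-3.8, 0.7, 14.1]
width: 0.002
```

Emit:
jog_arm([
  [0, [-0.8, 0, 1.8], 0],
  [0, [-0.7, 0, 1.5], 0],
  [0, [-0.6, 0, 1.3], 0],
])

```text
clock: 16.1
tool_pos: [617.4, -28.2, 78.1]
tool_rot: [0.001, 0.997, 0.079, 0.019]
force: [-3.3, 1.8, 13.6]
width: 0.008
```

Emit:
jog_arm([
  [0, [-0.6, 0, 1.2], 0],
  [0, [-0.6, 0, 1.2], 0],
])

```text
clock: 16.35
tool_pos: [617.4, -28.2, 78.1]
tool_rot: [0.001, 0.997, 0.08, 0.021]
force: [-4.0, 1.7, 13.9]
width: 0.003
```

Emit:
jog_arm([
  [0, [-0.6, 0, 1.2], 0],
  [0, [-0.6, 0, 1.2], 0],
])

```text
clock: 16.6
tool_pos: [617.4, -28.2, 78.2]
tool_rot: [0.002, 0.997, 0.08, 0.022]
force: [-3.3, 1.2, 13.9]
width: 0.001
```

```bash
python3 - <<'E'
from h import *
go([616.6,-28.1,90])
S=cam('scene'); p=arm.observe()['tool_pos']
A=crop(S,250,140,80,75,8)
cv2.imwrite('pics/c7.png',A)
E
```

```text
clock 16.6 pos [617.4 -28.2  78.2] yaw 9.13 F [-3.28  1.25 13.91] w 0.001 delta tool [ -0.3  -0.1 -11.8] ztilt [ 4.45e-02  4.00e-04 -9.99e-01]
```

View pics/c7.png

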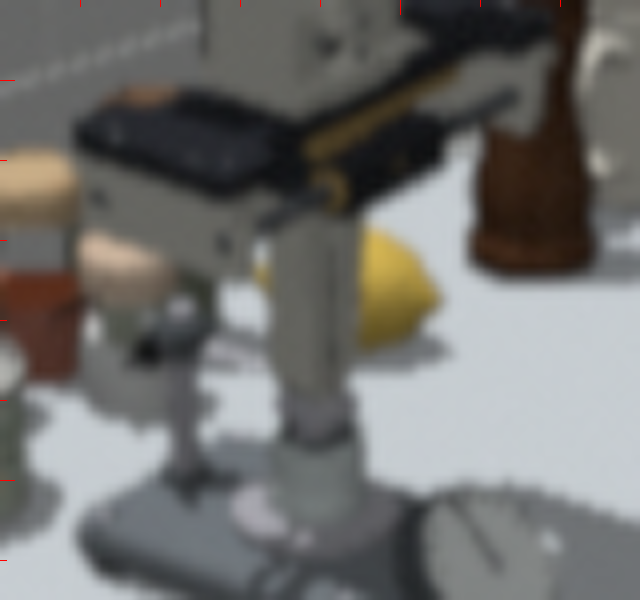

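Seat is well down in the coil: top at z≈78 mm, below the 82.5 mm mark, at about 14 N, and the needle is up. This spring reads soft. I nudge to 15 N and hold briefly.

Emit:
jog_arm([
  [0, [-0.6, 0, 2.2], 0],
  [0, [-0.6, 0, 1.8], 0],
])

```text
clock: 16.9
tool_pos: [617.5, -28.2, 76.7]
tool_rot: [0.002, 0.997, 0.08, 0.024]
force: [-4.5, 1.7, 14.9]
width: 0.006
```

Emit:
jog_arm([
  [0, [-0.6, 0, 1.3], 0],
  [0, [-0.6, 0, 1.3], 0],
  [0, [-0.6, 0, 1.3], 0],
])

```text
clock: 17.27
tool_pos: [617.5, -28.2, 76.6]
tool_rot: [0.002, 0.996, 0.08, 0.026]
force: [-4.6, 2.5, 13.9]
width: 0.005
```

Top at 76.6 mm with about 15 N, held steady: spring is soft. Back off, open, and re-grip centred.

Emit:
jog_arm([
  [0, [0, 0, -5], 0],
  [0, [0, 0, -10], 0],
  [0, [0, 0, -15], 0],
  [0, [0, 0, -15], 0],
  [0.75, [2, 0, -8], 0],
  [0.75, [0, 0, 0], 0],
  [0.75, [0, 0, 0], 0],
  [0.75, [0, 0, 0], 0],
  [0.75, [0, 0, 0], 0],
])

```text
clock: 18.4
tool_pos: [616.6, -27.7, 131.7]
tool_rot: [0.002, 0.996, 0.08, 0.026]
force: [0.3, -0.4, -1.2]
width: 0.494
```

```bash
python3 - <<'E'
from h import *
go([617.3,-28.1,42])
E
```

```text
clock 18.4 pos [616.6 -27.7 131.7] yaw 9.14 F [ 0.31 -0.39 -1.2 ] w 0.494 delta tool [-3.9 -0.1 89.6] ztilt [ 5.180e-02  8.000e-04 -9.987e-01]
```

Emit:
jog_arm([
  [0.75, [-2, 0, 5], 0],
  [0.75, [-1, 0, 10], 0],
  [0.75, [-1, 0, 20], 0],
  [0.75, [0, 0, 25], 0],
  [0.75, [0, 0, 20], 0],
  [0.75, [0, 0, 8], 0],
  [0.75, [0, 0, 0], 0],
])

```text
clock: 19.27
tool_pos: [615.9, -28.2, 37.6]
tool_rot: [0.001, 0.997, 0.08, 0.025]
force: [-0.9, -0.3, 0.2]
width: 0.747
```

```bash
python3 - <<'E'
from h import *
go([617.3,-28.1,42])
E
```

```text
clock 19.27 pos [615.9 -28.2  37.6] yaw 9.13 F [-0.94 -0.29  0.21] w 0.747 delta tool [ 1.7  0.1 -4.3] ztilt [ 0.0495  0.0011 -0.9988]
```

Emit:
jog_arm([
  [0.75, [1.5, 0, -4], 0],
  [0.3, [0, 0, 0], 0],
  [0, [0, 0, 0], 0],
  [0, [0, 0, 0], 0],
  [0, [0, 0, 0], 0],
  [0, [0, 0, 0], 0],
])

```text
clock: 20.02
tool_pos: [618.4, -28.1, 44.3]
tool_rot: [0.002, 0.996, 0.08, 0.026]
force: [1.3, 0.2, -0.5]
width: 0.374
```

```bash
python3 - <<'E'
from h import *
go([560.5,-262,85])
E
```

```text
clock 20.02 pos [618.4 -28.1  44.3] yaw 9.14 F [ 1.33  0.2  -0.47] w 0.374 delta tool [-92.  222.1 -43.8] ztilt [ 5.310e-02  6.000e-04 -9.986e-01]
```

Emit:
jog_arm([
  [0, [0.4, 0, -8], 0],
  [0, [0.5, 0, -10], 0],
  [0, [0.6, 0, -12], 0],
  [0, [0.6, 0, -12], 0],
  [0, [-10, 25, -6], 0],
  [0, [-20, 50, 0], 0],
  [0, [-22, 55, 0], 0],
  [0, [-20, 50, 0], 0],
  [0, [-15, 30, 0], 0],
  [0, [0, 0, 0], 0],
  [0, [0, 0, 0], 0],
])

```text
clock: 21.4
tool_pos: [565.3, -255.2, 98.8]
tool_rot: [0.003, 0.996, 0.08, 0.029]
force: [0.7, -0.1, -0.7]
width: 0.369
```

```bash
python3 - <<'E'
from h import *
go([560.5,-262,20])
E
```

```text
clock 21.4 pos [ 565.3 -255.2   98.8] yaw 9.25 F [ 0.72 -0.08 -0.69] w 0.369 delta tool [-10.4   5.1  78.4] ztilt [ 0.0583 -0.0013 -0.9983]
```

Emit:
jog_arm([
  [0, [-4, 3, 15], 0],
  [0, [-3, 2, 25], 0],
  [0, [-3, 0, 20], 0],
  [0, [0, 0, 12], 0],
  [0, [0, 0, 3], 0],
  [0, [0, 0, 0], 0],
])

```text
clock: 22.15
tool_pos: [561.2, -257.7, 18.8]
tool_rot: [0.002, 0.996, 0.083, 0.029]
force: [-0.1, 0.2, -0.7]
width: 0.37
```

```bash
python3 - <<'E'
from h import *
go([560.5,-262,16.5])
S=cam('scene')
cv2.imwrite('pics/c8.png',crop(S,300,120,90,90,6))
E
```

```text
clock 22.15 pos [ 561.2 -257.7   18.8] yaw 9.58 F [-0.09  0.16 -0.74] w 0.37 delta tool [-1.6  4.1  2.3] ztilt [ 5.720e-02 -1.000e-04 -9.984e-01]
```

View pics/c8.png

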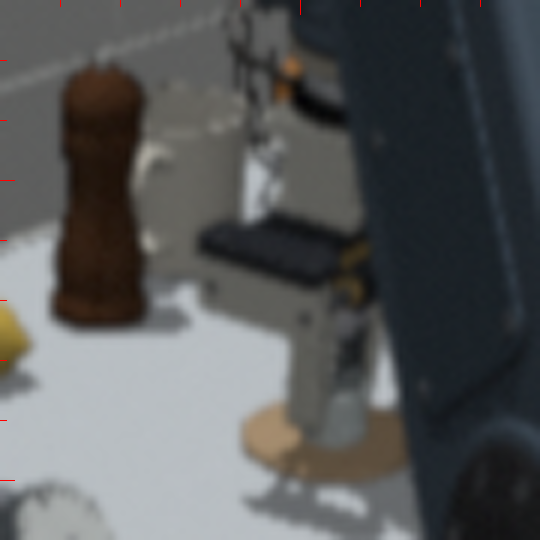

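The spring is over the coaster's middle (cup foot at about (340,445), coaster centre about (328,440)). Lower and release.

Emit:
jog_arm([
  [0, [-1, 3, 0], 0],
  [0, [0, 0, 1.5], 0],
  [0, [0, 0, 1], 0],
  [0, [0, 0, 0], 0],
])

```text
clock: 22.7
tool_pos: [561.7, -261.7, 17.8]
tool_rot: [0.003, 0.996, 0.083, 0.03]
force: [-0.5, -0.6, -0.6]
width: 0.37
```

Emit:
jog_arm([
  [0, [0, 0, 1], 0],
  [0, [0, 0, 0], 0],
])

```text
clock: 22.95
tool_pos: [561.8, -261.7, 16.9]
tool_rot: [0.003, 0.996, 0.083, 0.03]
force: [-0.5, -0.1, -1.2]
width: 0.372
```

Emit:
jog_arm([
  [0, [0, 0, 0.8], 0],
  [0, [0, 0, 0.3], 0],
])

```text
clock: 23.2
tool_pos: [561.9, -261.7, 16.8]
tool_rot: [0.003, 0.996, 0.083, 0.03]
force: [-1.8, 0.0, 2.4]
width: 0.369
```

Emit:
jog_arm([
  [0, [0, 0, 0.8], 0],
  [0, [0, 0, 0.3], 0],
])

```text
clock: 23.45
tool_pos: [561.9, -261.7, 16.9]
tool_rot: [0.003, 0.996, 0.083, 0.03]
force: [-2.6, 0.3, 3.2]
width: 0.366
```

Emit:
jog_arm([
  [0.75, [0, 0, 0], 0],
  [0.75, [0, 0, 0], 0],
  [0.75, [0, 0, 0], 0],
  [0.75, [0, 0, 0], 0],
  [0.75, [0.5, 0, -10], 0],
  [0.75, [1, 0, -25], 0],
  [0.75, [2, 0, -35], 0],
  [0.75, [2, 0, -40], 0],
  [0.75, [0, 0, -40], 0],
  [0.75, [-40, 40, -20], 0],
  [0.75, [-40, 40, 0], 0],
  [0.75, [-40, 40, 0], 0],
  [0.75, [-40, 40, 0], 0],
  [0.75, [-40, 40, 0], 0],
  [0.75, [0, 0, 0], 0],
  [0.75, [0, 0, 0], 0],
])

```text
clock: 25.45
tool_pos: [389.5, -497.9, 191.6]
tool_rot: [0.007, 0.996, 0.085, 0.032]
force: [-0.0, 0.8, 1.2]
width: 0.749
```

```bash
python3 - <<'E'
from h import *
go([300,-400,200])
T=cam('top');S=cam('scene')
I=np.zeros((600,800,3),np.uint8)
A=crop(T,140,100,266,195,3)[:,:];B=crop(S,160,120,230,160,3)
I[:300,:]=cv2.resize(A[:,:],(800,586))[140:440];I[300:,:690]=cv2.resize(B,(690,480))[60:360]
cv2.imwrite('pics/c9.png',I)
E
```

```text
clock 25.45 pos [ 389.5 -497.9  191.6] yaw 9.74 F [-0.03  0.76  1.18] w 0.749 delta tool [ -71.  -111.4  -15.1] ztilt [ 0.0658 -0.0082 -0.9978]
```

View pics/c9.png

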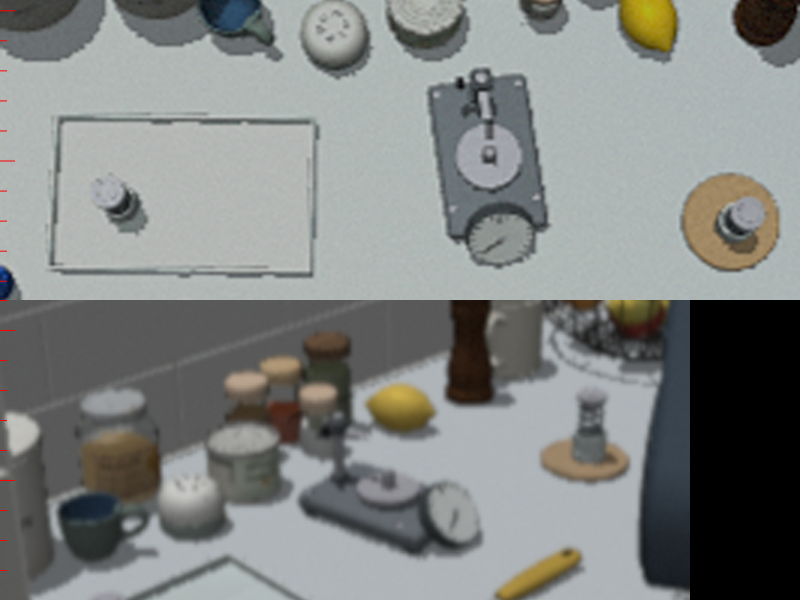

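The soft spring stands well inside the coaster (top view around (737,225), coaster centre (730,222)). The other spring still stands in the tray at (112,192), the tester is empty, and the bystanders look unmoved.

```bash
python3 -c "
from cell import arm
print(arm.job_done(), arm.observe()['clock'])"
```

```text
the job is handed in; nothing more can be done
the job is handed in; nothing more can be done
```

I tested the spring that stood nearer the tester in the tray. It is the soft one, and it now stands on the cork coaster. I handed the job in at about 25.5 s on the robot clock, well under the 72 s limit.

- **Test:** at 14–15 N, held for about a second, its top stood at 76.6–78 mm, below the 82.5 mm mark. The highest push I read was 14.9 N. The readings come from the wrist, not the dial, and were taken at the end of each move.
- **Other spring:** I did not test it. I took it to be sound because only one is soft, and left it standing in the tray.
- **Last checks:** the final top and scene pictures showed the soft spring upright and well inside the coaster. The top picture showed the other still standing in the tray. The tester was empty, the gripper was clear, and the bystanders in view looked unmoved.
- **Imperfections:**
  - The tool tilted to about 3° during the push, with up to about 5 N of sideways force on the spring.
  - The second grip was about 27 mm above the foot, a little over the 22–26 mm you gave, but it held.
  - The two cameras disagreed by up to about 11 mm. I went by the top camera, and the spring went over the pin without measurable force.

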